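# Turn the dishes sign to its plate side and lock it

### The job

The two-sided dishes sign shows its knife-and-fork side: spin it half a turn on its leaning spindle so that the side with the round plate faces the front of its stand, straight. Then fit the loose lock plate so that the sign cannot be knocked round: slide it in from the front with its upright wall towards the sign, until its hole is over the pin of the stand, and let it drop so that it lies flat on the base and straight with it. Leave the jars and the bottle round about where they stand.

Things in the scene. Friction and masses are not known exactly. Their poses are not given: they have to be found in the camera images.
- stand: Fixed wooden base lying on the worktop, 190 (its x) x 130 (its y) x 12 mm; origin at the centre of its underside, z up. Its front is its -x side, turned roughly to the robot. A steel tube of 14 mm at its back half carries the sign on a spindle that leans 30 degrees from vertical towards the stand's -x.
- stand_pin (a point): Centre of the foot of the fixed steel pin, on the base's top (12 mm above the worktop), 68 mm in front of the stand's centre. The pin is 10 mm thick, stands 10 mm above the base and its upper half tapers to 5 mm. Axes as the stand's.
- sign (a joint): Turn of the sign about the leaning spindle, rad, counter-clockwise positive seen from above; 0: the knife-and-fork side faces the stand's front squarely; +3.14 or -3.14: the round-plate side does. Stops at +-3.7; it stays where it is left (friction 0.06 N m).
- sign_tab (a point): Centre of the grip tab at the middle of the sign's top edge, on the spindle axis: tab 12 mm thick (x), 30 mm wide (y), reaching 16 mm above this point and 20 mm below it to the panel's top edge. Axes turn with the sign: z up along the spindle (leaning 30 degrees), x normal to the sign's faces (round plate on its +x side, knife and fork on its -x side), y along its width.
- sign_panel (a point): Centre of the sign's white panel: 10 mm thick, 120 mm wide, 90 mm tall, on the spindle axis, 65 mm below sign_tab along it; same axes. Its lower edge is 50 mm behind the stand's centre, 60 mm above the worktop; sign and tab overhang forward to some 20 mm in front of the stand's centre.
- lock_fin (a point): Grip point of the loose steel lock plate (0.25 kg), in its upright fin: fin 10 mm thick (y), 30 mm long (x), top 13 mm above this point; this point is 38 mm above the plate's underside and 5 mm in front (-x) of its centre. The plate is 110 (x) x 90 (y) x 6 mm. Axes: x towards the plate's upright wall, y across, z up; fitted, its x is along the stand's x.
- lock_hole (a point): Centre of the 16 mm through hole of the lock plate, at its underside, 38 mm in front (-x) of the plate's centre, between the fin and the edge away from the wall. Axes as lock_fin.
- lock_wall (a point): Centre of the lock plate's upright wall at its +x end: 5 mm thick, 90 mm wide, top 56 mm above the underside; this point is 52.5 mm behind (+x) the plate's centre, 31 mm above its underside.
- jam_jar: Bystander: jam jar, 62 mm across, 86 mm tall; origin at the centre of its underside.
- spice_jar: Bystander: slim spice jar with a dark lid, 41 mm across, 105 mm tall; origin at the centre of its underside.
- pill_bottle: Bystander: small white bottle with a grey cap, 45 mm across, 78 mm tall; origin at the centre of its underside.

How it is judged:
On the way:
1. the sign shows its round-plate side to the front of the stand, straight to 0.15 rad ((value of joint sign between 2.99159 and 3.29159 rad or value of joint sign between -3.29159 and -2.99159 rad)), for 0.2 s.
At the end, for the whole second after the job is handed in: Sign: round plate to the stand's front within 0.15 rad. Lock plate: flat on the base (hole under 3 mm above it, tilt under 0.06 rad), hole centred on the pin within 5 mm, straight with the stand within 0.2 rad, wall towards the sign ((value of joint sign between 2.99159 and 3.29159 rad or value of joint sign between -3.29159 and -2.99159 rad) and horizontal distance between lock_hole and stand_pin below 0.005 m and z of lock_hole in the frame of stand_pin below 0.003 m and angle between lock_fin's own z axis and vertical below 0.06 rad and angle between the x axis of lock_fin and the x axis of stand, either way round below 0.2 rad and x of lock_wall in the frame of stand above 0.01 m); the robot touches nothing.
It fails at once if the jam jar is moved more than 3 cm or knocked over (distance of jam_jar from where it was at the start of the episode above 0.03 m or angle between jam_jar's own z axis and vertical above 0.4 rad).
It fails at once if the spice jar is moved more than 3 cm or knocked over (distance of spice_jar from where it was at the start of the episode above 0.03 m or angle between spice_jar's own z axis and vertical above 0.4 rad).
It fails at once if the pill bottle is moved more than 3 cm or knocked over (distance of pill_bottle from where it was at the start of the episode above 0.03 m or angle between pill_bottle's own z axis and vertical above 0.4 rad).
It also fails if it takes over 72 s, if anything falls off the work surface, if the arm or the gripper's body presses on something with over 40 N, if the wrist force passes 120 N, or if a joint passes its speed limit or range.

### The arm

A 6-joint arm with a two-finger parallel gripper is mounted at the origin on a cart in front of the work surface, level with it; the furniture and walls round the work are solid. World frame = base frame: x ahead of the robot, y to its left, z up, the work surface at z = 0. Lengths are in m, angles in rad, forces in N, time in s.
With the tool pointing down it reaches from about 0.3 to 0.875 m from the base axis. Payload 4.2 kg.
Tool frame: the origin (TCP) lies midway between the tips of the shut fingers; the grasp point (between the pads) lies tcp_to_grasp behind it (tcp_to_grasp is the distance from the TCP to the grasp point, in m); z points along the fingers, y is the line along which they close (so a half turn about z gives the same grasp; the last joint's range is limited). The gripper opens to 85 mm and grips with 20 to 120 N. Pads are 22 mm wide; open, the fingers measure 114 mm over their backs; the gripper's body (76 mm by 85 mm) begins 54 mm behind the grasp point. The pads swing forward as they close: fully open they stand 13 mm farther back than shut.
Start: joints at [-1.327, 0.32, 1.565, -0, 1.257, -0.02], TCP at [0.15, -0.555, 0.231] pointing down, gripper open.
Joint ranges: [-3.11, 3.11], [-0.84, 2.01], [0.21, 2.61], [-1.34, 4.49], [0.05, 2.63], [-2.56, 2.56]. Speed limits (rad/s): [2.57, 2.57, 3.14, 3.14, 3.14, 3.14].

### API

Orientations are given as a unit quaternion [w, x, y, z].
In Python, from bench import * gives the robot as it stands.
- The arm moves only by the tool drive_tool, never from a script. Its arguments are lists of equal length, an entry for each row: "travel": the shift along the tool's x, y, z in cm, a list of three; "roll": the turn about the tool's z in degrees. In form: {"travel": [[x, y, z], ...], "roll": [roll, ...]}. A call has 1 to 8 rows; each row shifts and turns the commanded pose from where the row before left it, along the tool's axes as they then stand; what a row does not reach is not made up. A row lasts 1/10 s, in which the tool goes at most 50 mm and 8.59 degrees, less where a joint would pass 70% of its speed; a pose out of reach is approached as far as the arm can. A call with a gripper value outside its range is refused whole. "claw" is the closure, from 0 (fully open) to 1 (shut), set as the call begins (left out, the last holds). The fingers move at their own pace and stop on an object; the grip force is fixed at half the most. Time passes only in rows, so rows that do not move let the fingers close. It gives the time, the measured TCP pose, the force, the opening and the grip force at its end, in the units of the state.
- get_state(): the state, without advancing time (a new reading comes with each control period).
- capture(name): name is "scene" or "side" or "wrist"; returns a dict with "frame" (480x640x3 uint8, red, green, blue), "depth" (480x640 float32, m along the optical axis (not along the pixel's ray), 0 where there is no reading), "mtx" (3x3 intrinsics, pixels), "world_from_camera" (4x4, takes a point from camera to world coordinates). Camera axes: x right, y down, z forward; pixel columns grow to the right and rows downward; lengths in m; the calibration is good to about 2 mm. A picture is of the moment at which its call begins.
- finish_job(): hands the job in; it is judged then, once.
Trained networks look in a picture, given as the dict that the camera call returned (one of the last four; its "shot" number tells which), for a name from the list of things; names that differ only in an ending like _2 or _b are one class to them, and where a whole thing is asked for, a point or a joint stands for the part that bears it (a point fixed in the world has none). Each returns a list of dicts, best first, with "conf" (0 to 1); they miss things now and then, are a little off and sometimes report something else, mostly with a low value. They report only what shows in the picture. A call takes as long as a camera call.
- masks_of(label, picture): "mask" (480x640 bool, what is visible of it) and "rect" ([left, top, right, bottom] in pixels, round what is visible of it).
- spot_point(label, picture): "position" ([column, row] in pixels: a listed point, or the origin of a listed thing).
The state is a dict: "time_s": time; "joint_pos": joint angles; "dq": joint speeds; "effort": joint torques, N m; "tool_pos": TCP position; "eef_rot": TCP orientation; "wrist_force": force on the tool from outside, world axes, zero at the start; "torque": the same for the moment, N m; "opening": opening from 0.0 (shut) to 1.0 (fully open); "finger_force": force on a finger pad.
Only numpy, scipy, OpenCV 4.12 (cv2) and the standard library are available. Lean on these libraries where they do the work, as an engineer would, in place of code of your own. Each camera call takes 0.05 s, during which the arm holds its last target. There are 200 camera calls.

## Working session

There is one attempt and no reset: what is moved stays moved. The work goes in short steps, Python scripts to look and compute and a tool call to move; the robot and the scene stay as the last step left them, time stands still between calls to the robot, and variables do not carry over. Pictures are saved under pics/ and viewed, at most 10 in all, crops included, and the job is handed in when it is done.

Besides the shell and the picture viewer there is one more tool, called after "Call:" by a JSON object that holds its "method" and its "body". drive_tool: Moves the arm, as the interface text tells. Its arguments: {"type":"object","properties":{"travel":{"type":"array","items":{"type":"array","items":{"type":"number"}}},"roll":{"type":"array","items":{"type":"number"}},"claw":{"type":"number"}},"required":["travel","roll"]}

```bash
ls; mkdir -p pics; cat > h.py <<'E'
from bench import *
import numpy as np, cv2
from scipy.spatial.transform import Rotation as R
def world(p,uv,d=None,z=None):
    K=p['mtx'];T=p['world_from_camera'];u,v=uv
    r=np.array([(u-K[0,2])/K[0,0],(v-K[1,2])/K[1,1],1.])
    if z is not None:
        a=T[:3,:3]@r; return T[:3,3]+a*(z-T[2,3])/a[2]
    if d is None: d=p['depth'][int(round(v)),int(round(u))]
    return T[:3,:3]@(r*d)+T[:3,3]
def cloud(p,mask=None):
    K=p['mtx'];T=p['world_from_camera'];d=p['depth']
    m=d>0
    if mask is not None: m&=mask
    v,u=np.nonzero(m);z=d[v,u]
    P=np.stack([(u-K[0,2])/K[0,0]*z,(v-K[1,2])/K[1,1]*z,z],1)
    return P@T[:3,:3].T+T[:3,3]
def Rt(s): q=s['eef_rot']; return R.from_quat([q[1],q[2],q[3],q[0]])
E
python3 - <<'E'
from h import *
np.set_printoptions(precision=4,suppress=True)
s=get_state();print(s)
for n in['scene','side']:
    p=capture(n);cv2.imwrite(f'pics/{n}0.png',p['frame'][:,:,::-1])
    print(n,p['world_from_camera'][:3,3])
    for l in['stand','stand_pin','sign_tab','sign_panel','lock_fin','lock_hole','lock_wall','jam_jar','spice_jar','pill_bottle']:
        for q in spot_point(l,p)[:2]:
            print(l,q['conf'],q['position'],world(p,q['position']))
E
```

```text
pics
{'time_s': 0.0, 'joint_pos': array([-1.327 ,  0.3203,  1.5657, -0.    ,  1.2574, -0.02  ]), 'dq': array([ 0.0006,  0.0022, -0.001 ,  0.0019, -0.0008,  0.0008]), 'effort': array([ -0.0006, -41.5527, -23.4159,  -0.0002,   0.0081,  -0.    ]), 'tool_pos': array([ 0.1498, -0.5546,  0.2305]), 'eef_rot': array([-0.0009,  0.9913,  0.1315, -0.0001]), 'wrist_force': array([-0.8144,  0.3567,  0.1187]), 'torque': array([-0.0326, -0.0362,  0.0641]), 'finger_force': 0.0, 'opening': 1.0027810022649826}
scene [0.0365 0.7331 0.6997]
stand 0.56 [328.8, 286.3] [0.5513 0.0174 0.0128]
stand_pin 0.88 [349.8, 289.7] [0.4978 0.0017 0.0156]
sign_tab 0.83 [326.5, 233.5] [0.5622 0.0091 0.1621]
sign_panel 0.67 [320.5, 248.8] [0.5812 0.0092 0.1114]
lock_fin 0.7 [282.3, 361.1] [0.4632 0.2997 0.0469]
lock_hole 0.8 [297.5, 380.0] [0.4333 0.2923 0.0052]
lock_wall 0.76 [263.6, 350.5] [0.5315 0.2828 0.021 ]
lock_wall 0.28 [327.0, 285.2] [0.5588 0.0149 0.0114]
jam_jar 0.64 [418.2, 255.3] [ 0.4347 -0.2614 -0.0018]
spice_jar 0.63 [287.0, 297.1] [0.5965 0.1276 0.0304]
pill_bottle 0.53 [335.8, 258.1] [0.0365 0.7331 0.6997]
side [ 0.3457 -0.7897  0.8833]
stand 0.96 [316.6, 269.0] [ 0.5547 -0.019   0.0115]
stand_pin 0.86 [291.6, 265.1] [0.5021 0.0044 0.0133]
sign_panel 0.73 [333.2, 233.1] [ 0.5908 -0.0159  0.1127]
lock_fin 0.68 [256.5, 182.9] [0.4715 0.2884 0.0375]
lock_hole 0.71 [244.4, 192.3] [0.4391 0.3036 0.0003]
lock_wall 0.79 [277.3, 184.0] [0.5291 0.307  0.0093]
jam_jar 0.85 [297.1, 380.1] [ 0.4441 -0.3101  0.0575]
pill_bottle 0.64 [361.2, 301.5] [ 0.6213 -0.1389  0.0203]
```

```bash
python3 - <<'E'
import cv2
a=cv2.imread('pics/scene0.png')[160:440,180:500];b=cv2.imread('pics/side0.png')[140:420,180:500]
cv2.imwrite('pics/v1.png',cv2.resize(cv2.hconcat([a,b]),(800,350),interpolation=cv2.INTER_CUBIC))
E
```

```text
(no output)
```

View pics/v1.png

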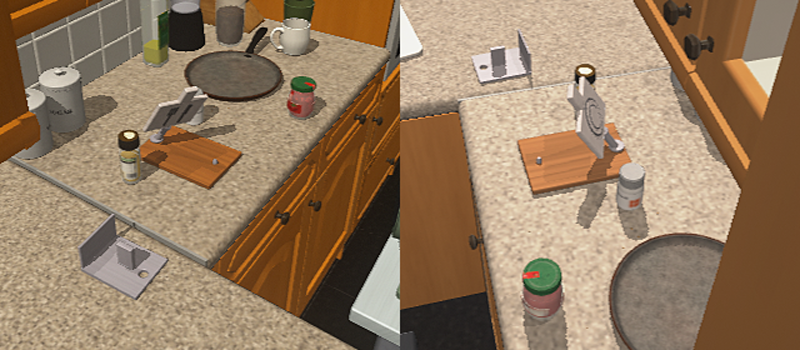

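```bash
cat > m.py <<'E'
from h import *
np.set_printoptions(precision=4,suppress=True)
def rect(P2):
    P2=P2.astype(np.float32)
    (c,(w,h),a)=cv2.minAreaRect(P2); return np.array(c),w,h,a
E
python3 - <<'E'
from m import *
import bench; print([n for n in dir(bench) if n[0]!='_']); print(getattr(bench,'tcp_to_grasp',None))
allc={}
for n in['scene','side']:
    p=capture(n)
    for l in['stand','lock_fin','sign','jam_jar','spice_jar','pill_bottle']:
        try: ms=masks_of(l,p)
        except Exception as e: print(l,e); continue
        if not ms: continue
        m=cv2.erode(ms[0]['mask'].astype(np.uint8),np.ones((2,2)))>0
        P=cloud(p,m); allc.setdefault(l,[]).append(P)
        print(n,l,ms[0]['conf'],len(P),P.min(0),P.max(0))
        if l=='stand':
            Q=P[abs(P[:,2]-.012)<.005];print(' top',rect(Q[:,:2]),np.median(Q[:,2]))
        if l=='lock_fin':
            Q=P[abs(P[:,2]-.006)<.004];print(' plate',rect(Q[:,:2]))
            Q=P[(P[:,2]>.046)&(P[:,2]<.06)];print(' tops',rect(Q[:,:2]),Q.mean(0))
        if l=='sign':
            Q=P[(P[:,2]>.075)&(P[:,2]<.2)]
            c=Q.mean(0);best=(0,)
            rng=np.random.default_rng(0)
            for i in range(500):
                a,b,d=Q[rng.choice(len(Q),3)];nn=np.cross(b-a,d-a);L=np.linalg.norm(nn)
                if L<1e-6: continue
                nn/=L;k=abs((Q-a)@nn)<.002
                if k.sum()>best[0]:best=(k.sum(),k)
            I=Q[best[1]];u,s,v=np.linalg.svd(I-I.mean(0));print(' plane',len(I),len(Q),v[2],I.mean(0),'ztop',Q[Q[:,2]>.15].mean(0),Q[:,2].max())
np.save('c.npy',allc,allow_pickle=True)
E
```

```text
['PlanningError', 'capture', 'finish_job', 'get_state', 'masks_of', 'spot_point', 'tcp_to_grasp']
0.0187
scene stand 0.91 2949 [ 0.4683 -0.117  -0.0026] [0.6748 0.0667 0.1702]
 top (array([0.5596, 0.0012]), 0.13200047612190247, 0.18283683061599731, 89.5051040649414) 0.010510959809484632
scene lock_fin 0.74 2279 [ 0.4215  0.2494 -0.0017] [0.5341 0.3443 0.0555]
 plate (array([0.478, 0.297]), 0.10825274884700775, 0.09065023064613342, 3.738372564315796)
 tops (array([0.4949, 0.2989]), 0.07271665334701538, 0.08526722341775894, 2.8052849769592285) [0.5056 0.3014 0.0498]
scene sign 0.95 808 [ 0.5458 -0.1251 -0.004 ] [0.687  0.0562 0.1708]
 plane 602 690 [ 0.8077 -0.3608  0.4662] [0.5818 0.007  0.1132] ztop [0.5538 0.0035 0.1611] 0.17077560327743968
scene jam_jar 0.93 620 [ 0.4105 -0.4061 -0.0051] [ 0.4641 -0.2482  0.0875]
scene spice_jar 0.6 661 [ 0.5925 -0.0062 -0.0025] [0.7002 0.1415 0.1065]
scene pill_bottle 0.65 2370 [ 0.4215  0.2353 -0.0038] [0.5526 0.3443 0.0575]
side stand 0.74 4191 [ 0.4698 -0.0724 -0.0051] [0.6589 0.0604 0.1716]
 top (array([ 0.5651, -0.0051]), 0.18886834383010864, 0.13132548332214355, 1.2027077674865723) 0.011032433095068683
side lock_fin 0.98 1033 [ 0.4249  0.2437 -0.0053] [0.5376 0.3451 0.0566]
 plate (array([0.4802, 0.2908]), 0.10790925472974777, 0.09269220381975174, 3.602487564086914)
 tops (array([0.5122, 0.2832]), 0.07746532559394836, 0.06651154160499573, 29.75825309753418) [0.5106 0.2925 0.0506]
side sign 0.67 1083 [ 0.5476 -0.0626  0.0132] [0.6315 0.0458 0.1716]
 plane 703 928 [ 0.8069 -0.3564  0.4711] [ 0.5855 -0.0101  0.1171] ztop [ 0.5587 -0.0083  0.1619] 0.17157520115295333
side jam_jar 0.67 1333 [ 0.4122 -0.3168 -0.0031] [ 0.4736 -0.2574  0.0899]
side spice_jar 0.55 211 [0.5799 0.0314 0.0631] [0.6332 0.1337 0.1473]
side pill_bottle 0.9 672 [ 0.6073 -0.147  -0.0033] [ 0.6626 -0.1053  0.0823]
```

Call:
{"method": "drive_tool", "body": {"travel": [[3.3,-2.7,0],[3.3,-2.7,0],[3.3,-2.7,0],[3.3,-2.7,0],[3.3,-2.7,0],[3.3,-2.7,0],[3.3,-2.7,0],[3.3,-2.7,0]], "roll": [0,0,0,0,0,0,0,0]}}

```text
time_s: 2.6
tool_pos: [0.3493, -0.2763, 0.2316]
eef_rot: [0.0, 0.991, 0.131, 0.0]
wrist_force: [0.8, -0.7, -0.3]
opening: 1.001
finger_force: 0.0
```

Call:
{"method": "drive_tool", "body": {"travel": [[3.3,-2.7,0],[3.3,-2.7,0],[3.3,-2.7,0],[3.3,-2.7,0],[3.3,-2.7,0],[3.3,-2.7,0],[3.3,-2.7,0],[3.3,-2.6,0]], "roll": [0,0,0,0,0,0,0,0]}}

```text
time_s: 3.4
tool_pos: [0.5481, 0.0004, 0.2314]
eef_rot: [0.0, 0.991, 0.132, 0.0]
wrist_force: [1.5, -0.2, -0.1]
opening: 1.005
finger_force: 0.0
```

Call:
{"method": "drive_tool", "body": {"travel": [[0,0,0],[0,0,0],[0,0,0],[0,0,0],[0,0,0],[0,0,0],[0,0,0],[0,0,0]], "roll": [-8.5,-8.5,-8.5,-8.5,-8.5,-8.5,-8.5,-8.5]}}

```text
time_s: 4.2
tool_pos: [0.5473, -0.0013, 0.2313]
eef_rot: [0.0, 0.746, 0.666, -0.0]
wrist_force: [-0.0, -0.1, 0.3]
opening: 1.0
finger_force: 0.0
```

Call:
{"method": "drive_tool", "body": {"travel": [[0,0,0],[0,0,0],[0,0,0],[0,0,0],[0,0,0],[0,0,0],[0,0,0],[0,0,0]], "roll": [-8.5,-8.5,-8.5,-8.5,-8.5,-8.5,-8.5,-8.5]}}

```text
time_s: 5.0
tool_pos: [0.5473, -0.0014, 0.2313]
eef_rot: [0.0, 0.246, 0.969, -0.0]
wrist_force: [-0.1, 0.3, 0.2]
opening: 1.0
finger_force: 0.0
```

Call:
{"method": "drive_tool", "body": {"travel": [[0,0,0],[0,0,0],[0,0,0],[0,0,0],[0,0,0],[0,0,0],[0,0,0],[0,0,0]], "roll": [-8.5,-8.5,-8.5,-8.5,-8.5,-8.5,-8.5,-8.5], "claw": 0.55}}

```text
time_s: 5.8
tool_pos: [0.5473, -0.0014, 0.2313]
eef_rot: [0.0, -0.338, 0.941, -0.0]
wrist_force: [-0.7, -0.4, 0.2]
opening: 0.449
finger_force: 0.0
```

Call:
{"method": "drive_tool", "body": {"travel": [[0,0,0],[0,0,0],[0,0,0]], "roll": [-7,-7,0]}}

```text
time_s: 6.1
tool_pos: [0.5473, -0.0014, 0.2313]
eef_rot: [-0.0, -0.447, 0.895, -0.0]
wrist_force: [-0.2, 0.1, -0.0]
opening: 0.455
finger_force: 0.0
```

```bash
python3 - <<'E'
from m import *
s=get_state();print(s['tool_pos'],Rt(s).as_matrix(),s['joint_pos'])
p=capture('wrist');cv2.imwrite('pics/w1.png',p['frame'][:,:,::-1])
P=cloud(p);print(p['world_from_camera'])
Q=P[(P[:,2]>.158)&(P[:,2]<.175)&(abs(P[:,0]-.555)<.04)&(abs(P[:,1])<.04)];print(len(Q),Q.min(0),Q.max(0),Q.mean(0))
if len(Q)>5: print(rect(Q[:,:2]))
for l in['sign_tab','stand_pin','sign_panel']:
  for q in spot_point(l,p)[:1]: print(l,q['conf'],q['position'],world(p,q['position']))
E
```

```text
[ 0.5473 -0.0014  0.2313] [[-0.6004 -0.7997  0.    ]
 [-0.7997  0.6004 -0.0002]
 [ 0.0001 -0.0001 -1.    ]] [-0.0235  0.276   1.6277 -0.0002  1.2378 -2.5209]
[[-0.7998  0.5753  0.1714  0.5039]
 [ 0.6003  0.7669  0.2269 -0.0586]
 [-0.0009  0.2844 -0.9587  0.3743]
 [ 0.      0.      0.      1.    ]]
1030 [ 0.5461 -0.018   0.1581] [0.5708 0.0118 0.1744] [ 0.5564 -0.004   0.1679]
(array([ 0.5582, -0.0036]), 0.03031354956328869, 0.018082518130540848, 71.49378967285156)
sign_tab 0.92 [304.1, 259.2] [ 0.5574 -0.0051  0.1704]
stand_pin 0.72 [359.1, 175.0] [ 0.494  -0.0047  0.018 ]
sign_panel 0.89 [276.5, 258.4] [ 0.5874 -0.006   0.1216]
```

View pics/w1.png

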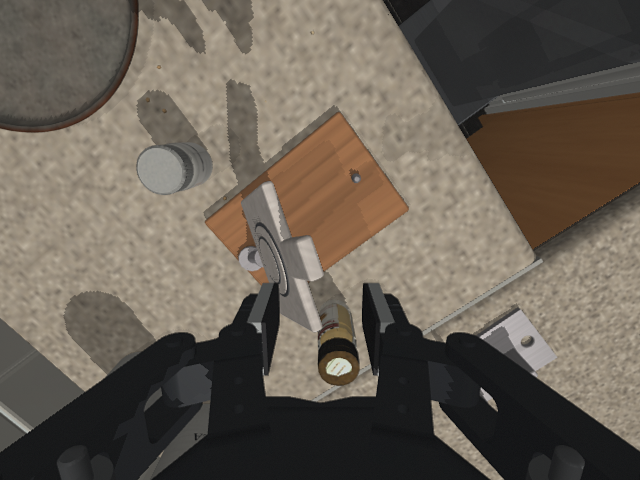

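Call:
{"method": "drive_tool", "body": {"travel": [[-0.3,-0.85,0],[0,0,2.5],[0,0,2.5],[0,0,2],[0,0,1.2],[0,0,0]], "roll": [0,0,0,0,0,0]}}

```text
time_s: 6.9
tool_pos: [0.5553, -0.0042, 0.1477]
eef_rot: [-0.002, -0.447, 0.895, 0.001]
wrist_force: [0.5, 0.1, -0.2]
opening: 0.452
finger_force: 0.0
```

Call:
{"method": "drive_tool", "body": {"travel": [[0,0,0],[0,0,0],[0,0,0]], "roll": [4,4,0], "claw": 0.66}}

```text
time_s: 7.2
tool_pos: [0.5573, -0.0043, 0.1506]
eef_rot: [0.001, -0.384, 0.923, -0.001]
wrist_force: [0.4, 0.0, 0.3]
opening: 0.341
finger_force: 1.1
```

Call:
{"method": "drive_tool", "body": {"travel": [[0,0,0],[0,0,0],[0,0,0],[0,0,0],[0,0,0],[0,0,0],[0,0,0],[0,0,0]], "roll": [6,6,6,6,6,6,6,6]}}

```text
time_s: 8.0
tool_pos: [0.556, -0.0032, 0.1503]
eef_rot: [0.0, 0.027, 1.0, 0.001]
wrist_force: [-1.2, 2.3, 1.0]
opening: 0.339
finger_force: 5.2
```

```bash
cat > sg.py <<'E'
from m import *
def sign(n='side'):
    p=capture(n);P=cloud(p)
    Q=P[(P[:,2]>.075)&(P[:,2]<.145)&(abs(P[:,0]-.585)<.07)&(abs(P[:,1])<.065)]
    # model: normal=cos t x0 + sin t y0 ; through axis pt
    x0=np.array([.866,0,.5]);y0=np.array([0,1.,0]);c=np.array([.5915,-.004,.099])
    r=[]
    for t in np.arange(-3.7,3.7,.02):
        n_=np.cos(t)*x0+np.sin(t)*y0; d=(Q-c)@n_
        r.append((((abs(d-.005)<.003)).sum(),t))
    r.sort(reverse=True);return r[:3],len(Q),p
if __name__=='__main__':
    for n in['side','scene']: print(n,sign(n)[:2])
E
python3 sg.py
```

```text
side ([(np.int64(1027), np.float64(-0.8199999999999976)), (np.int64(997), np.float64(-0.8399999999999976)), (np.int64(992), np.float64(-0.7999999999999976))], 1176)
scene ([(np.int64(769), np.float64(2.3200000000000047)), (np.int64(769), np.float64(2.300000000000005)), (np.int64(747), np.float64(2.340000000000005))], 866)
```

Call:
{"method": "drive_tool", "body": {"travel": [[0,0,0],[0,0,0],[0,0,0],[0,0,0],[0,0,0],[0,0,0],[0,0,0],[0,0,0]], "roll": [6,6,6,6,6,6,6,6], "claw": 0.75}}

```text
time_s: 8.9
tool_pos: [0.5568, -0.0017, 0.1508]
eef_rot: [0.0, 0.43, 0.903, 0.003]
wrist_force: [0.8, 9.0, 4.2]
opening: 0.249
finger_force: 5.6
```

```bash
python3 sg.py
```

```text
side ([(np.int64(780), np.float64(-2.199999999999999)), (np.int64(779), np.float64(-2.219999999999999)), (np.int64(741), np.float64(-2.179999999999999))], 914)
scene ([(np.int64(519), np.float64(0.9000000000000039)), (np.int64(500), np.float64(0.9200000000000044)), (np.int64(499), np.float64(0.8800000000000034))], 623)
```

Call:
{"method": "drive_tool", "body": {"travel": [[0,0,0],[0,0,0],[0,0,0],[0,0,0],[0,0,0],[0,0,0],[0,0,0]], "roll": [6,6,6,6,6,6,0], "claw": 0.7}}

```text
time_s: 9.7
tool_pos: [0.5588, -0.0029, 0.1508]
eef_rot: [0.002, 0.687, 0.727, 0.003]
wrist_force: [3.3, 4.2, 0.9]
opening: 0.304
finger_force: 2.4
```

```bash
python3 sg.py
```

```text
side ([(np.int64(185), np.float64(-2.7999999999999994)), (np.int64(183), np.float64(3.4800000000000066)), (np.int64(179), np.float64(3.500000000000006))], 281)
scene ([(np.int64(106), np.float64(0.3000000000000034)), (np.int64(103), np.float64(0.32000000000000295)), (np.int64(98), np.float64(0.3400000000000034))], 187)
```

Call:
{"method": "drive_tool", "body": {"travel": [[0,0,0],[0,0,0],[0,0,0],[0,0,0],[0,0,0]], "roll": [6,6,5,4,0]}}

```text
time_s: 10.3
tool_pos: [0.5585, -0.0039, 0.1507]
eef_rot: [0.002, 0.808, 0.59, 0.003]
wrist_force: [4.8, 2.0, 2.3]
opening: 0.3
finger_force: 2.3
```

```bash
python3 sg.py
```

```text
side ([(np.int64(460), np.float64(-0.13999999999999702)), (np.int64(458), np.float64(-0.119999999999997)), (np.int64(452), np.float64(-0.09999999999999698))], 574)
scene ([(np.int64(346), np.float64(-3.28)), (np.int64(345), np.float64(3.000000000000006)), (np.int64(342), np.float64(-3.3))], 439)
```

Call:
{"method": "drive_tool", "body": {"travel": [[0,0,0],[0,0,-2],[0,0,-4],[0,0,-4],[0,0,-2],[0,0,0]], "roll": [-7,0,0,0,0,0], "claw": 0.4}}

```text
time_s: 11.0
tool_pos: [0.5564, -0.0045, 0.2723]
eef_rot: [0.002, 0.77, 0.638, 0.001]
wrist_force: [0.2, 0.3, -0.0]
opening: 0.6
finger_force: 0.0
```

```bash
python3 sg.py; python3 - <<'E'
from m import *
p=capture('wrist');cv2.imwrite('pics/w2.png',p['frame'][:,:,::-1])
s=get_state();print(s['tool_pos'],s['eef_rot'])
P=cloud(p)
Q=P[(P[:,2]>.155)&(P[:,2]<.18)&(abs(P[:,0]-.555)<.04)&(abs(P[:,1])<.04)];print(rect(Q[:,:2]))
Q=P[abs(P[:,2]-.012)<.004]; Q=Q[(abs(Q[:,0]-.56)<.12)&(abs(Q[:,1])<.09)]
ms=masks_of('stand',p); Q=cloud(p,ms[0]['mask']);Q=Q[abs(Q[:,2]-.012)<.004];print('stand',rect(Q[:,:2]),np.median(Q[:,2]))
for l in['stand_pin','lock_fin','lock_hole','sign_tab']:
  for q in spot_point(l,p)[:1]: print(l,q['conf'],q['position'],world(p,q['position']),world(p,q['position'],z=.012))
E
```

```text
side ([(np.int64(565), np.float64(-0.17999999999999705)), (np.int64(559), np.float64(-0.15999999999999703)), (np.int64(550), np.float64(-0.13999999999999702))], 677)
scene ([(np.int64(389), np.float64(2.9800000000000058)), (np.int64(388), np.float64(-3.32)), (np.int64(385), np.float64(-3.3))], 509)
[ 0.5545 -0.0043  0.2676] [-0.0012  0.7707  0.6372 -0.0017]
(array([ 0.5594, -0.0024]), 0.03109707310795784, 0.01943436823785305, 80.05657196044922)
stand (array([ 0.5667, -0.0027]), 0.19032636284828186, 0.13022856414318085, 1.0915905237197876) 0.012308179197684288
stand_pin 0.58 [276.7, 208.6] [ 0.502  -0.0024  0.0193] [ 0.5008 -0.0037  0.012 ]
sign_tab 0.71 [332.1, 231.6] [ 0.5643 -0.0019  0.164 ] [ 0.5615 -0.0446  0.012 ]
```

View pics/w2.png

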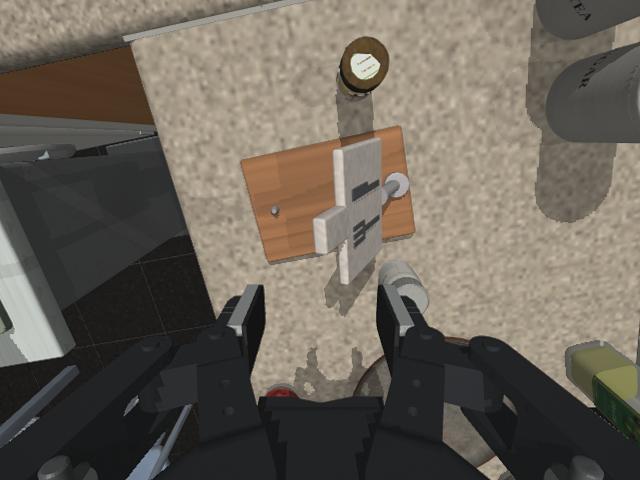

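Call:
{"method": "drive_tool", "body": {"travel": [[0,0,0],[0,0,0],[0,0,0],[0,0,0],[0,0,0],[0,0,0],[0,0,0],[0,0,0]], "roll": [8,8,8,8,8,8,8,8]}}

```text
time_s: 12.2
tool_pos: [0.5557, -0.0041, 0.2687]
eef_rot: [-0.0, 0.992, 0.129, -0.001]
wrist_force: [0.5, 0.2, -0.4]
opening: 0.601
finger_force: 0.0
```

Call:
{"method": "drive_tool", "body": {"travel": [[0,0,0],[0,0,0],[0.4,-0.1,3],[0,0,3],[0,0,3],[0,0,2],[0,0,1],[0,0,0]], "roll": [8,6,0,0,0,0,0,0]}}

```text
time_s: 13.0
tool_pos: [0.559, -0.003, 0.1478]
eef_rot: [0.0, 1.0, 0.01, -0.002]
wrist_force: [0.3, -0.3, 0.9]
opening: 0.605
finger_force: 0.0
```

Call:
{"method": "drive_tool", "body": {"travel": [[0,0,0],[0,0,0],[0,0,0],[0,0,0],[0,0,0]], "roll": [0,0,0,0,0], "claw": 0.9}}

```text
time_s: 13.5
tool_pos: [0.5607, -0.0032, 0.1508]
eef_rot: [0.0, 1.0, 0.01, 0.001]
wrist_force: [-0.3, -1.7, 6.9]
opening: 0.339
finger_force: 59.6
```

```bash
python3 sg.py
```

```text
side ([(np.int64(481), np.float64(-0.15999999999999703)), (np.int64(463), np.float64(-0.13999999999999702)), (np.int64(457), np.float64(-0.17999999999999705))], 560)
scene ([(np.int64(386), np.float64(2.9800000000000058)), (np.int64(383), np.float64(-3.3)), (np.int64(383), np.float64(-3.32))], 492)
```

```bash
cat > pl.py <<'E'
from m import *
def fit(n):
    p=capture(n);P=cloud(p)
    Q=P[(P[:,2]>.07)&(P[:,2]<.145)&(abs(P[:,0]-.588)<.06)&(abs(P[:,1]+.003)<.062)]
    rng=np.random.default_rng(0);best=(0,)
    for i in range(800):
        a,b,d=Q[rng.choice(len(Q),3)];nn=np.cross(b-a,d-a);L=np.linalg.norm(nn)
        if L<1e-6: continue
        k=abs((Q-a)@(nn/L))<.0025
        if k.sum()>best[0]:best=(k.sum(),k)
    I=Q[best[1]];v=np.linalg.svd(I-I.mean(0))[2][2];v*=np.sign(v[0])
    print(n,len(I),len(Q),v,I.mean(0),I.min(0),I.max(0),'yaw err',np.arctan2(v[1],np.hypot(v[0],v[2])))
for n in['side','scene']: fit(n)
print(get_state()['torque'])
E
python3 pl.py
```

```text
side 487 596 [ 0.857  -0.1457  0.4943] [ 0.5922 -0.0174  0.1048] [ 0.5645 -0.0639  0.0702] [0.6222 0.0531 0.1439] yaw err -0.14625433721608694
scene 386 519 [ 0.8709 -0.1522  0.4674] [0.5822 0.0113 0.109 ] [ 0.5601 -0.057   0.0702] [0.613  0.0589 0.1442] yaw err -0.15283763259228372
[-0.2599  0.1018 -0.0259]
```

Call:
{"method": "drive_tool", "body": {"travel": [[0,0,0],[0,0,0],[0,0,0],[0,0,0],[0,0,0]], "roll": [-3,-3,-3,-1,0]}}

```text
time_s: 14.2
tool_pos: [0.5607, -0.003, 0.1509]
eef_rot: [0.0, 0.995, 0.096, 0.002]
wrist_force: [-2.1, 1.7, 6.6]
opening: 0.341
finger_force: 69.6
```

```bash
python3 pl.py
```

```text
side 332 452 [ 0.8625 -0.0216  0.5055] [ 0.5936 -0.0228  0.106 ] [ 0.5701 -0.0642  0.07  ] [0.6147 0.0529 0.1418] yaw err -0.021609255610927646
scene 280 395 [ 0.8817 -0.0173  0.4716] [0.5804 0.0092 0.109 ] [ 0.5612 -0.0614  0.0701] [0.604  0.0581 0.1441] yaw err -0.01726692793791494
[-0.8987  0.0866 -0.6194]
```

Call:
{"method": "drive_tool", "body": {"travel": [[0,0,0],[0,0,0]], "roll": [-2,0]}}

```text
time_s: 14.5
tool_pos: [0.5607, -0.0031, 0.151]
eef_rot: [0.0, 0.994, 0.113, 0.002]
wrist_force: [-2.3, 1.8, 7.4]
opening: 0.334
finger_force: 73.2
```

Call:
{"method": "drive_tool", "body": {"travel": [[0,0,0],[0,0,0],[0,0,0],[0,0,-2],[0,0,-4],[0,0,-4],[0,0,0]], "roll": [0,0,0,0,0,0,0], "claw": 0.4}}

```text
time_s: 15.2
tool_pos: [0.5629, -0.003, 0.255]
eef_rot: [0.001, 0.993, 0.114, 0.006]
wrist_force: [0.3, -0.1, 0.4]
opening: 0.602
finger_force: 0.0
```

```bash
python3 pl.py; python3 - <<'E'
from m import *
for n in['scene','side']:
    p=capture(n)
    for l in['lock_fin','lock_hole','lock_wall']:
        for q in spot_point(l,p)[:1]:
            z={'lock_fin':.038,'lock_hole':.006,'lock_wall':.031}[l]
            print(n,l,q['conf'],world(p,q['position'],z=z))
    m=masks_of('lock_fin',p)[0]['mask'];P=cloud(p,m);Q=P[(P[:,2]>.030)]
    Q=Q[Q[:,0]<.505];print('fin',Q.min(0),Q.max(0),rect(Q[:,:2]))
s=get_state();print(s['tool_pos'],s['eef_rot'],s['joint_pos'])
E
```

```text
side 366 492 [0.859  0.0088 0.5118] [ 0.5907 -0.0152  0.1115] [ 0.5693 -0.0645  0.0701] [0.6151 0.0562 0.145 ] yaw err 0.008814971850860933
scene 254 371 [ 0.8913 -0.0076  0.4534] [0.5779 0.0159 0.1126] [ 0.5609 -0.0591  0.0714] [0.6007 0.0589 0.1449] yaw err -0.007647680239750415
[-0.0348  0.021  -0.0717]
scene lock_hole 0.7 [0.4321 0.2908 0.006 ]
scene lock_wall 0.73 [0.5204 0.2983 0.031 ]
fin [0.4585 0.2888 0.0303] [0.4899 0.302  0.0515] (array([0.4742, 0.2955]), 0.03138444572687149, 0.013158167712390423, 0.6765425801277161)
side lock_fin 0.87 [0.4797 0.298  0.038 ]
side lock_hole 0.63 [0.455  0.2836 0.006 ]
side lock_wall 0.9 [0.5329 0.2882 0.031 ]
fin [0.4596 0.2853 0.0304] [0.4902 0.2998 0.0531] (array([0.4751, 0.2931]), 0.031540241092443466, 0.011968961916863918, 9.886899948120117)
[ 0.5597 -0.003   0.2489] [-0.      0.9935  0.1142 -0.0004] [-0.0258  0.2854  1.5692 -0.0001  1.2877  1.3161]
```

Call:
{"method": "drive_tool", "body": {"travel": [[0,0,0],[0,0,0],[-1.2,-5,0],[-1.2,-5,0],[-1.2,-5,0],[-1.2,-5,0],[-1.2,-5,0],[-1.4,-5,2]], "roll": [5,4.5,0,0,0,0,0,0]}}

```text
time_s: 16.6
tool_pos: [0.4715, 0.2828, 0.2334]
eef_rot: [-0.001, 0.999, 0.032, 0.003]
wrist_force: [-0.2, 0.2, -1.0]
opening: 0.598
finger_force: 0.0
```

```bash
python3 - <<'E'
from m import *
p=capture('wrist');cv2.imwrite('pics/w3.png',p['frame'][:,:,::-1])
s=get_state();M=Rt(s).as_matrix();print(s['tool_pos'],np.degrees(np.arctan2(M[1,0],M[0,0])),s['joint_pos'])
ms=masks_of('lock_fin',p);print(len(ms));P=cloud(p,ms[0]['mask'])
Q=P[abs(P[:,2]-.006)<.004];print(rect(Q[:,:2]),np.median(Q[:,2]))
F=P[(P[:,2]>.045)];print('tops',F.min(0),F.max(0))
W=F[F[:,0]>F[:,0].min()+.05];F=F[F[:,0]<F[:,0].min()+.035];print('fin',rect(F[:,:2]),F.mean(0));print('wall',rect(W[:,:2]))
for l in['lock_fin','lock_hole','lock_wall']:
  for q in spot_point(l,p)[:1]: print(l,q['conf'],q['position'],world(p,q['position']))
E
```

```text
[0.4669 0.2878 0.2289] 3.86033221610576 [0.5278 0.2801 1.6282 0.0065 1.2347 2.0291]
1
(array([0.478 , 0.2951]), 0.10254357755184174, 0.09014511108398438, 3.7148966789245605) 0.006289816530472947
tops [0.4617 0.2557 0.045 ] [0.5384 0.3426 0.0579]
fin (array([0.4765, 0.2952]), 0.029503853991627693, 0.009883929044008255, 3.332170009613037) [0.477  0.2948 0.0509]
wall (array([0.5338, 0.2992]), 0.004392341710627079, 0.08697038888931274, 3.7131094932556152)
lock_fin 0.93 [309.1, 208.8] [0.4774 0.2952 0.0509]
lock_hole 0.73 [311.3, 230.1] [0.4425 0.2924 0.0009]
lock_wall 0.98 [313.3, 151.4] [0.5326 0.2941 0.0564]
```

View pics/w3.png

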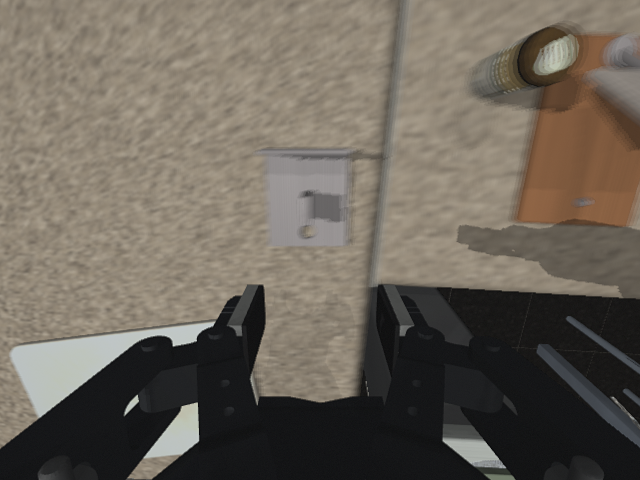

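Call:
{"method": "drive_tool", "body": {"travel": [[0,0,2],[0,0,2],[0,0,0],[0,0,0]], "roll": [0,0,0,0]}}

```text
time_s: 17.25
tool_pos: [0.4718, 0.279, 0.1919]
eef_rot: [0.0, 1.0, 0.031, 0.0]
wrist_force: [-1.6, -0.3, 0.3]
opening: 0.597
finger_force: 0.0
```

```bash
python3 - <<'E'
from m import *
p=capture('wrist')
s=get_state();M=Rt(s).as_matrix();print(s['tool_pos'],np.degrees(np.arctan2(M[1,0],M[0,0])))
P=cloud(p,masks_of('lock_fin',p)[0]['mask'])
F=P[(P[:,2]>.045)];W=F[F[:,0]>F[:,0].min()+.05];F=F[F[:,0]<F[:,0].min()+.035];c=rect(F[:,:2]);print('fin',c,F.mean(0));print('wall',rect(W[:,:2]))
d=np.append(c[0],.024)-[0,0,0]-s['tool_pos'];print(M.T@d*100)
E
```

```text
[0.472  0.2794 0.1925] 3.5205464370928135
fin (array([0.4763, 0.2952]), 0.030053414404392242, 0.009731805883347988, 2.8595387935638428) [0.4772 0.295  0.051 ]
wall (array([0.5334, 0.2992]), 0.004852174315601587, 0.08799701184034348, 3.896599054336548)
[ 0.4925 -1.5441 16.8517]
```

Call:
{"method": "drive_tool", "body": {"travel": [[-0.3,-1.55,0],[0,0,4],[0,0,4],[0,0,4],[0,0,3],[0,0,1.8],[0,0,0]], "roll": [0,0,0,0,0,0,0]}}

```text
time_s: 18.05
tool_pos: [0.4656, 0.2955, 0.0213]
eef_rot: [0.001, 0.999, 0.032, -0.002]
wrist_force: [-0.0, 0.5, -0.8]
opening: 0.6
finger_force: 0.0
```

Call:
{"method": "drive_tool", "body": {"travel": [[0,0,0],[0,0,0],[0,0,0],[0,0,0],[0,0,0],[0,0,0]], "roll": [0,0,0,0,0,0], "claw": 1.0}}

```text
time_s: 18.65
tool_pos: [0.468, 0.296, 0.025]
eef_rot: [-0.001, 1.0, 0.031, 0.002]
wrist_force: [-0.6, 0.2, 6.9]
opening: 0.103
finger_force: 60.0
```

Call:
{"method": "drive_tool", "body": {"travel": [[0,0,-2],[0,0,-4],[0,0,-4],[0,0,-2],[0,0,0],[0,0,0]], "roll": [0,0,0,0,0,0]}}

```text
time_s: 19.25
tool_pos: [0.4663, 0.2948, 0.1427]
eef_rot: [0.0, 1.0, 0.031, -0.0]
wrist_force: [0.4, -0.2, -2.6]
opening: 0.1
finger_force: 58.9
```

Call:
{"method": "drive_tool", "body": {"travel": [[-0.8,3.7,0],[-0.8,3.7,0],[-0.8,3.7,0],[-0.8,3.7,0],[-0.8,3.7,0],[-0.8,3.7,0],[-0.8,3.7,0],[-0.8,3.7,0]], "roll": [0,0,0,0,0,0,0,0]}}

```text
time_s: 20.05
tool_pos: [0.4197, -0.0055, 0.1414]
eef_rot: [-0.0, 0.999, 0.032, -0.002]
wrist_force: [0.7, -0.1, -2.9]
opening: 0.099
finger_force: 59.1
```

Call:
{"method": "drive_tool", "body": {"travel": [[0,0,0],[0,0,0],[0,0,0],[0,0,0]], "roll": [2.5,0,0,0]}}

```text
time_s: 20.45
tool_pos: [0.4214, -0.0036, 0.1426]
eef_rot: [-0.0, 1.0, 0.011, -0.001]
wrist_force: [-0.1, -0.7, -1.9]
opening: 0.103
finger_force: 59.3
```

```bash
python3 - <<'E'
from m import *
s=get_state();M=Rt(s).as_matrix();print(s['tool_pos'],np.degrees(np.arctan2(M[1,0],M[0,0])))
p=capture('wrist');cv2.imwrite('pics/w4.png',p['frame'][:,:,::-1])
for l in['stand_pin','lock_hole','lock_wall','lock_fin']:
  for q in spot_point(l,p)[:1]: print(l,q['conf'],q['position'],world(p,q['position'],z=.012) if l=='stand_pin' else world(p,q['position']))
for n in['side','scene']:
  p=capture(n)
  for q in spot_point('stand_pin',p)[:1]: print(n,q['conf'],world(p,q['position'],z=.012))
  P=cloud(p,masks_of('lock_fin',p)[0]['mask']);P=P[P[:,2]>.1];print(P.min(0),P.max(0))
E
```

```text
[ 0.4214 -0.0036  0.1426] 1.2168087150221538
stand_pin 0.84 [325.0, 130.6] [ 0.4993 -0.0051  0.012 ]
lock_wall 0.95 [323.8, 154.3] [ 0.4889 -0.0027  0.1722]
lock_fin 0.61 [318.6, 299.8] [ 0.4343 -0.0021  0.1683]
side 0.78 [ 0.4984 -0.0061  0.012 ]
[ 0.3785 -0.0521  0.1162] [0.4893 0.0443 0.189 ]
scene 0.66 [ 0.4931 -0.0004  0.012 ]
[ 0.3766 -0.0507  0.116 ] [0.4879 0.0448 0.1754]
```

View pics/w4.png

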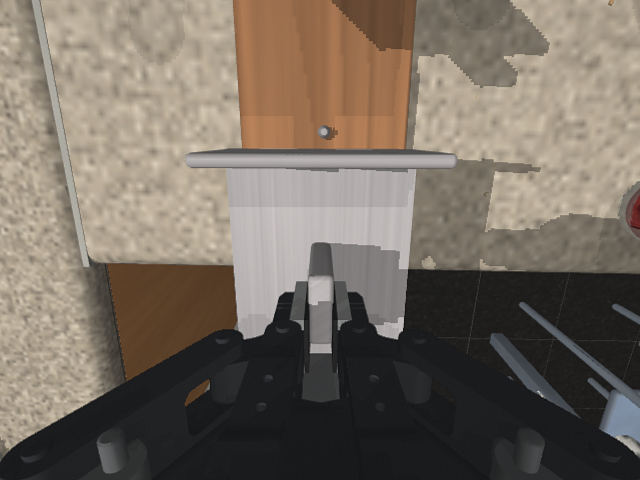

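Call:
{"method": "drive_tool", "body": {"travel": [[0,0,2.5],[0,0,2.5],[0,0,2.5],[0,0,1.2],[2,0,0],[1.5,0,0],[0.5,0,0],[0,0,0]], "roll": [0,0,0,0,0,0,0,0]}}

```text
time_s: 21.8
tool_pos: [0.4622, -0.0034, 0.0563]
eef_rot: [0.0, 1.0, 0.01, 0.0]
wrist_force: [-0.7, -0.6, -2.6]
opening: 0.108
finger_force: 59.3
```

Call:
{"method": "drive_tool", "body": {"travel": [[0.5,0,0],[0.5,0,0],[0.5,0,0],[0.5,0,0],[0,0,0]], "roll": [0,0,0,0,0]}}

```text
time_s: 22.3
tool_pos: [0.4827, -0.003, 0.0565]
eef_rot: [0.0, 1.0, 0.01, 0.001]
wrist_force: [0.6, -0.3, -2.1]
opening: 0.105
finger_force: 59.3
```

Call:
{"method": "drive_tool", "body": {"travel": [[0.5,0,0],[0.5,0,0],[0.3,0,0],[0,0,0]], "roll": [0,0,0,0]}}

```text
time_s: 22.7
tool_pos: [0.4954, -0.0028, 0.0563]
eef_rot: [0.0, 1.0, 0.01, 0.0]
wrist_force: [-0.6, 0.0, -2.1]
opening: 0.103
finger_force: 59.3
```

Call:
{"method": "drive_tool", "body": {"travel": [[0,0.1,0.4],[0,0,0.4],[0,0,0]], "roll": [0,0,0]}}

```text
time_s: 23.0
tool_pos: [0.4939, -0.0038, 0.0476]
eef_rot: [0.0, 1.0, 0.01, -0.001]
wrist_force: [-0.1, 0.6, -2.5]
opening: 0.102
finger_force: 59.3
```

```bash
python3 - <<'E'
from m import *
print(get_state()['wrist_force'])
p=capture('side');a=p['frame'][190:310,230:390];q=capture('scene');b=q['frame'][190:310,250:410]
cv2.imwrite('pics/v5.png',cv2.resize(np.hstack([b,a])[:,:,::-1],(800,300),interpolation=cv2.INTER_CUBIC))
E
```

```text
[-0.1248  0.6489 -2.5041]
```

View pics/v5.png

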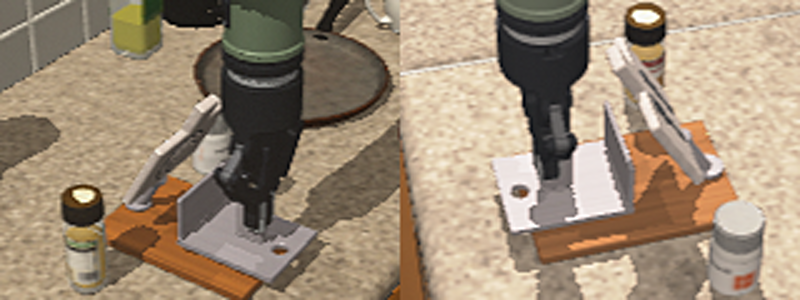

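Call:
{"method": "drive_tool", "body": {"travel": [[0,0,0],[0,0,0],[0,0,0],[0,0,0],[0,0,-2],[0,0,-4],[0,0,-3],[0,0,0]], "roll": [0,0,0,0,0,0,0,0], "claw": 0.5}}

```text
time_s: 23.9
tool_pos: [0.4977, -0.0038, 0.1425]
eef_rot: [0.0, 1.0, 0.01, 0.005]
wrist_force: [0.4, -0.0, 0.9]
opening: 0.497
finger_force: 0.0
```

Call:
{"method": "drive_tool", "body": {"travel": [[-4,0,0],[-4,0,0],[-2,0,0],[0,0,0]], "roll": [0,0,0,0], "claw": 0.7}}

```text
time_s: 24.3
tool_pos: [0.3912, -0.0056, 0.1376]
eef_rot: [-0.0, 1.0, 0.01, -0.002]
wrist_force: [0.1, -1.1, 0.7]
opening: 0.299
finger_force: 0.0
```

```bash
cat > lk.py <<'E'
from m import *
s=get_state();M=Rt(s).as_matrix();print(s['tool_pos'],np.degrees(np.arctan2(M[1,0],M[0,0])))
p=capture('wrist');cv2.imwrite('pics/w_now.png',p['frame'][:,:,::-1])
for l in['stand_pin','lock_hole','lock_wall','lock_fin']:
  for q in spot_point(l,p)[:1]: print(l,q['conf'],q['position'],world(p,q['position']))
for n in['side','scene']:
  p=capture(n);P=cloud(p,masks_of('lock_fin',p)[0]['mask'])
  P=P[(P[:,2]<.09)&(P[:,2]>.014)];print(n,P.min(0),P.max(0))
  for l in['lock_hole','lock_wall','lock_fin']:
    for q in spot_point(l,p)[:1]: print(l,q['conf'],world(p,q['position']))
  Q=P[(P[:,0]<P[:,0].min()+.09)&(P[:,2]<.038)];A=np.c_[Q[:,:2],np.ones(len(Q))];c=np.linalg.lstsq(A,Q[:,2],rcond=None)[0]
  k=abs(Q[:,2]-A@c)<.004;c=np.linalg.lstsq(A[k],Q[k,2],rcond=None)[0];print('top slope',c[:2],'z at mean',Q[k].mean(0), rect(Q[k][:,:2]))
E
python3 lk.py
```

```text
[ 0.3912 -0.0056  0.1376] 1.1042006559054798
lock_hole 0.59 [320.8, 129.6] [ 0.4697 -0.004   0.0011]
lock_fin 0.95 [320.4, 59.2] [ 0.5055 -0.0029  0.0734]
side [ 0.4518 -0.0523  0.0141] [0.5687 0.0438 0.0753]
lock_hole 0.57 [0.4746 0.0108 0.0096]
lock_wall 0.71 [ 0.5613 -0.0189  0.05  ]
lock_fin 0.63 [ 0.5092 -0.0121  0.0674]
top slope [-0.1568 -0.0039] z at mean [ 0.4941 -0.0117  0.0276] (array([ 0.4969, -0.0048]), 0.08971443772315979, 0.09515011310577393, 0.46517765522003174)
scene [ 0.4504 -0.1049  0.0144] [0.6131 0.0448 0.073 ]
lock_hole 0.89 [0.4565 0.0065 0.0334]
lock_wall 0.78 [ 0.5589 -0.0219  0.0269]
lock_fin 0.93 [0.4958 0.004  0.0664]
top slope [-0.1481 -0.01  ] z at mean [0.4901 0.0053 0.0276] (array([ 0.4958, -0.0023]), 0.08999519050121307, 0.09359077364206314, 0.4211163818836212)
```

Call:
{"method": "drive_tool", "body": {"travel": [[0,0,3],[0,0,3],[0,0,3],[0,0,2.5],[0,0,0.8],[2.5,0,0],[0,0,0],[0,0,0]], "roll": [0,0,0,0,0,0,0,0]}}

```text
time_s: 25.85
tool_pos: [0.4202, -0.0052, 0.0158]
eef_rot: [0.0, 1.0, 0.01, 0.0]
wrist_force: [-0.3, 0.3, 0.1]
opening: 0.302
finger_force: 0.0
```

Call:
{"method": "drive_tool", "body": {"travel": [[1,0,0],[0.8,0,0],[0.5,0,0],[0.5,0,0],[0.5,0,0],[0.5,0,0],[0,0,0]], "roll": [0,0,0,0,0,0,0]}}

```text
time_s: 26.55
tool_pos: [0.4588, -0.0045, 0.0154]
eef_rot: [0.0, 1.0, 0.01, 0.001]
wrist_force: [0.0, 0.6, -0.4]
opening: 0.3
finger_force: 0.0
```

```bash
python3 lk.py
```

```text
[ 0.4588 -0.0045  0.0154] 1.1162358113005173
lock_hole 0.77 [319.5, 251.2] [ 0.4818 -0.0031  0.013 ]
lock_fin 0.65 [317.6, 163.3] [ 0.5251 -0.0019  0.0708]
side [ 0.4683 -0.0508  0.0144] [0.5849 0.0433 0.0734]
lock_hole 0.73 [ 0.4918 -0.0129  0.0282]
lock_wall 0.68 [ 0.5798 -0.0217  0.0499]
lock_fin 0.93 [ 0.5216 -0.0093  0.0636]
top slope [-0.1245  0.0021] z at mean [ 0.5154 -0.0145  0.0248] (array([ 0.5138, -0.0039]), 0.08988690376281738, 0.09297844767570496, 0.9546902775764465)
scene [ 0.4666 -0.0472  0.0148] [0.5836 0.045  0.0701]
lock_hole 0.95 [0.4758 0.0054 0.0296]
lock_wall 0.75 [ 0.5796 -0.0091  0.0408]
lock_fin 0.57 [ 0.5092 -0.0001  0.0587]
top slope [-0.1261 -0.0473] z at mean [0.5136 0.0221 0.0244] (array([0.5115, 0.0125]), 0.06627042591571808, 0.08978477865457535, 89.1972427368164)
```

View pics/w_now.png

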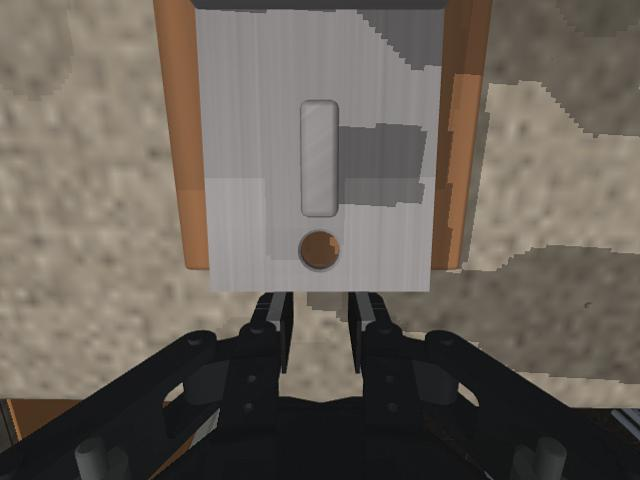

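Call:
{"method": "drive_tool", "body": {"travel": [[0.4,0,0],[0.4,0,0],[0.3,0,0],[0.2,0,0],[0,0,0]], "roll": [0,0,0,0,0]}}

```text
time_s: 27.8
tool_pos: [0.471, -0.0042, 0.0153]
eef_rot: [0.0, 1.0, 0.01, 0.0]
wrist_force: [-1.0, -0.1, 0.8]
opening: 0.3
finger_force: 0.4
```

```bash
python3 lk.py
```

```text
[ 0.471  -0.0042  0.0153] 1.1138500103005564
stand_pin 0.61 [324.1, 241.1] [ 0.5011 -0.0047  0.02  ]
lock_hole 0.62 [319.6, 242.0] [ 0.5011 -0.0028  0.0212]
lock_fin 0.63 [317.5, 175.0] [ 0.5338 -0.0016  0.0641]
side [ 0.4811 -0.0514  0.014 ] [0.5911 0.0436 0.0701]
lock_hole 0.72 [ 0.504  -0.0038  0.0122]
lock_wall 0.8 [ 0.5856 -0.0289  0.0568]
lock_fin 0.69 [ 0.5343 -0.0063  0.0622]
top slope [-0.0007  0.0045] z at mean [ 0.5295 -0.0161  0.0172] (array([ 0.5259, -0.0047]), 0.08981314301490784, 0.09333501756191254, 0.3152896761894226)
scene [ 0.4784 -0.0461  0.014 ] [0.589  0.0462 0.0696]
lock_hole 0.67 [0.4726 0.0249 0.04  ]
lock_wall 0.56 [ 0.5893 -0.0215  0.0282]
top slope [-0.0067 -0.0221] z at mean [0.5272 0.021  0.017 ] (array([0.5234, 0.0118]), 0.0899454653263092, 0.06593091040849686, 0.16075898706912994)
```

It has dropped and lies flat. I'll back off and check.

Call:
{"method": "drive_tool", "body": {"travel": [[-1,0,0],[-3,0,0],[-3,0,0],[0,0,-4],[0,0,-4],[0,0,-4],[0,0,0],[0,0,0]], "roll": [0,0,0,0,0,0,0,0]}}

```text
time_s: 29.35
tool_pos: [0.4003, -0.0056, 0.1358]
eef_rot: [0.0, 1.0, 0.01, 0.001]
wrist_force: [0.4, -0.0, -0.2]
opening: 0.302
finger_force: 0.0
```

```bash
python3 pl.py; python3 lk.py; python3 - <<'E'
from m import *
p=capture('side');a=p['frame'][190:310,230:390];q=capture('scene');b=q['frame'][190:310,250:410]
cv2.imwrite('pics/v6.png',cv2.resize(np.hstack([b,a])[:,:,::-1],(800,300),interpolation=cv2.INTER_CUBIC))
E
```

```text
side 367 494 [0.8596 0.0095 0.5109] [ 0.5912 -0.0156  0.1106] [ 0.5691 -0.0641  0.07  ] [0.6155 0.0555 0.1439] yaw err 0.009527790245056829
scene 259 379 [ 0.881  -0.0025  0.4731] [0.5789 0.0134 0.1105] [ 0.5593 -0.0575  0.0701] [0.6022 0.0586 0.1443] yaw err -0.0024950508299056663
[ 0.0725 -0.0231  0.0158]
[ 0.3993 -0.0056  0.1342] 1.1123471384487247
stand_pin 0.82 [322.1, 97.2] [ 0.499  -0.0044  0.0231]
lock_hole 0.87 [319.6, 101.1] [ 0.4964 -0.0027  0.0236]
lock_fin 0.8 [319.5, 35.1] [ 0.5271 -0.0021  0.0634]
side [ 0.4792 -0.0531  0.014 ] [0.6062 0.0446 0.0712]
lock_hole 0.95 [ 0.5012 -0.0105  0.0156]
lock_wall 0.83 [ 0.586  -0.0244  0.0613]
lock_fin 0.91 [ 0.5269 -0.0108  0.055 ]
top slope [-0.0007 -0.0038] z at mean [ 0.5224 -0.011   0.0172] (array([ 0.5248, -0.0046]), 0.08946695923805237, 0.09680085629224777, 1.1859712600708008)
scene [ 0.4794 -0.1008  0.014 ] [0.6378 0.0454 0.0688]
lock_hole 0.97 [ 0.4914 -0.0031  0.0186]
lock_wall 0.83 [ 0.5861 -0.0139  0.0346]
lock_fin 0.81 [0.5158 0.003  0.0568]
top slope [ 0.0056 -0.0016] z at mean [0.5191 0.0045 0.0167] (array([ 0.5247, -0.0025]), 0.08993586152791977, 0.09421831369400024, 0.5502687692642212)
```

View pics/v6.png

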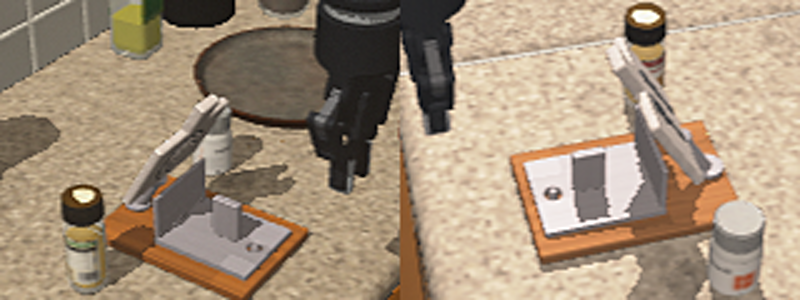

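The plate lies flat and straight with the pin through its hole, the sign is straight, the jars and bottle stand upright, and the arm is clear.

```bash
python3 -c "
from bench import *
print(finish_job())"
```

```text
the job is handed in; nothing more can be done
None
```

The sign now shows its round-plate side to the front, within about 0.03 rad of straight. The lock plate lies flat and straight on the base with the pin through its hole. The jars and bottle look undisturbed, and I handed the job in at about 30 s; no verdict came back.

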